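# File the returned keycard and hold the carousel at the pointer

## Robot

A 6-joint arm with a two-finger parallel gripper is mounted at the origin on the work surface. World frame = base frame: x ahead of the robot, y to its left, z up, the work surface at z = 0. Lengths are in mm, angles in rad, forces in N, time in s.
With the tool pointing down it reaches from about 275 to 750 mm from the base axis. Payload 10.2 kg.
Tool frame: the origin (TCP) lies at the very end of the fingers, on their centre line; the grasp point (between the pads) lies 19 mm behind it; z points along the fingers, y is the line along which they close (so a half turn about z gives the same grasp; the last joint's range is limited). The gripper opens to 85 mm and grips with 20 to 120 N. Pads are 22 mm wide; open, the fingers measure 114 mm over their backs; the gripper's body (76 mm by 85 mm) begins 54 mm behind the grasp point. The pads swing forward as they close: fully open they stand 13 mm farther back than shut.
Start: joints at [-1.555, 0.313, 1.498, -0, 1.331, -0.223], TCP at [124.168, -510.111, 231.294] pointing down, gripper open.
Joint ranges: [-2.94, 2.94], [-0.97, 2.17], [0.19, 2.56], [-1.23, 4.37], [0.02, 3.11], [-2.88, 2.88]. Speed limits (rad/s): [2.39, 2.39, 3.01, 3.14, 3.14, 3.14].

## Interface

Orientations are given as a unit quaternion [w, x, y, z].
In Python, from rig import ctrl, vision gives the robot as it stands. The module is installed in compiled form; this text tells all that it offers.
- The arm moves only by the tool play_rows, never from a script. Its arguments are lists of equal length, an entry for each row: "translation": the shift along the tool's x, y, z in m, a list of three; "rotation": the turn, a rotation vector about the tool's x, y, z in rad, a list of three; "gripper": the gripper's target within -1 to 1 (shut at 1, half-way at 0, fully open at -1). A call has 1 to 10 rows; each row is the pose to reach, as a shift and turn from the pose commanded when the call began, along the tool's axes at that moment; what a row does not reach only later rows make up. A row lasts 1/8 s, in which the tool goes at most 62.5 mm and 10.7 degrees, less where a joint would pass 70% of its speed; a pose out of reach is approached as far as the arm can. A call with a gripper value outside its range is refused whole. The fingers move at their own pace and stop on an object; "force" is the grip in N (left out, the last holds). Time passes only in rows, so rows that repeat a pose let the fingers close. It gives the time, the measured TCP pose, the force, the opening and the grip force at its end, in the units of the state.
- ctrl.sense(): the state, without advancing time (a new reading comes with each control period).
- vision.capture(name): name is "side" or "top" or "wrist"; returns a dict with "pixels" (400x640x3 uint8, red, green, blue), "vfov" (degrees; the focal length in pixels is half the picture's height over the tangent of half this angle, whatever the lens; pixels are square), "cx", "cy" (the principal point, pixels), "rvec" (rotation vector, rad) and "tvec" (3), from world to camera coordinates, as OpenCV has them; the wrist camera has in their place "mount" (4x4, takes a point from camera to tool coordinates, whose origin is the TCP and whose axes are the flange's). Camera axes: x right, y down, z forward; pixel columns grow to the right and rows downward; lengths in mm; the calibration is good to about 2 mm. A picture is of the moment at which its call begins: read the wrist's pose just before it. There is no depth.
- ctrl.finish_job(): hands the job in; it is judged then, once.
The state is a dict: "time_s": time; "joints": joint angles; "dq": joint speeds; "tau": joint torques, N m; "eef_pos": TCP position; "ee_rot": TCP orientation; "force": force on the tool from outside, world axes, zero at the start; "wrist_torque": the same for the moment, N m; "grip_width": opening from 0.0 (shut) to 1.0 (fully open); "grip_force": force on a finger pad.
Only numpy, scipy, OpenCV 4.12 (cv2) and the standard library are available. Lean on these libraries where they do the work, as an engineer would, in place of code of your own. Each camera call takes 0.05 s, during which the arm holds its last target. There are 200 camera calls.

## Task

Lay the returned keycard that is on the counter flat into the empty tray of the keycard carousel and let go of it, then take the carousel's upright post and turn the turntable until that tray squarely faces the brass pointer. The carousel is sprung and swings back, so finish while still holding the post, with the turntable kept still and the tray at the pointer. The other keycard stays in its tray, and the bell, the candle holder and the stapler stay where they are.

Things in the scene. Friction and masses are not known exactly. Their poses are not given: they have to be found in the camera images.
- card_mid (a point): Centre (half-way up) of the returned keycard that lies flat on the counter, to the left of the carousel: a hard blue plastic keycard holder 50 mm (its x) x 90 mm (its y) x 10 mm thick (its z, up), about 45 g, loose. Easiest gripped across its 50 mm width at mid length. Which end is which does not matter.
- card: The same keycard; origin at the centre of its underside, same axes.
- tray (a point): Centre of the floor of the carousel's empty card tray, 32 mm above the counter. Turns with the turntable: x points outward (the axis lies 90 mm away along -x), y along the tray's length, z up. Inside 58 mm (x) by 98 mm (y); walls 6 mm high, 4 mm thick; each long wall has a 50 mm finger gap at its middle, where fingers can reach down to the turntable's top.
- turntable: Round wooden turntable, 290 mm across, flat top 32 mm above the counter. Origin on its upright axis, 21 mm above the counter; x points to the empty tray, y to the post, -y to the other tray, -x to a fixed pen cup (68 mm wide, 95 mm out, pens to 160 mm high). A spring rests it on a stop; it turns only counter-clockwise from above, to 2.5 rad, against 0.12 to 0.3 N m, and swings back if let go.
- post: Upright round steel post for turning the carousel by hand: 18 mm diameter, 55 mm tall, from 32 to 87 mm above the counter (its lowest 4 mm is a collar 28 mm across), 120 mm from the turntable's axis, a quarter turn counter-clockwise from the empty tray. Its sleeve spins freely about its own axis. Origin at its foot on the turntable's top.
- post_mid (a point): Point on the axis of the post, 67 mm above the counter (35 mm above the turntable), a good height to grip.
- pointer (a point): Tip of the fixed brass pointer that sticks out from under the turntable on the robot's side, 210 mm from the turntable's axis, 8 mm above the counter. Its x axis points from the tip straight back to the turntable's axis. To face the pointer, the tray must be turned counter-clockwise between about 1.0 and 2.1 rad.
- card2_mid (a point): Centre of the second, identical keycard, which already lies in the carousel's other tray and stays in it.
- tray2 (a point): Centre of the floor of that other tray, 90 mm from the turntable's axis. On the axis itself sits a brass cap 24 mm across, 6 mm high.
- bell: Chrome tap bell, dome 84 mm across, 62 mm high; a bystander, to be left where it is. Origin at the centre of its underside.
- candle: Round glass candle holder, an open cup 80 mm across, 70 mm high; a bystander, to be left where it is. Origin at the centre of its underside.
- stapler: Black desk stapler, 40 x 150 mm, about 50 mm high; a bystander, to be left where it is. Origin at the centre of its underside.
Not all that is in view belongs to the job. What is shaped like the card but red is not meant. Leave any purple look-alike of the part that bears card2_mid alone.

How it is judged:
By the outcome, as a careful person would: the job done as asked, in the order asked, and still so for the second after the job is handed in, while the arm keeps its last pose, push and grip.
It also fails if it takes over 59 s, if anything falls off the work surface, if the arm or the gripper's body presses on something with over 40 N, if the wrist force passes 120 N, or if a joint passes its speed limit or range.

## Working session

There is one attempt and no reset: what is moved stays moved. The work goes in short steps, Python scripts to look and compute and a tool call to move; the robot and the scene stay as the last step left them, time stands still between calls to the robot, and variables do not carry over. Pictures are saved under pics/ and viewed, at most 10 in all, crops included, and the job is handed in when it is done.

Besides the shell and the picture viewer there is one more tool, called after "Emit:" as name(argument=value, ...) on one line, values as JSON. play_rows: Moves the arm, as the interface text tells. Its arguments: {"type":"object","properties":{"translation":{"type":"array"},"rotation":{"type":"array"},"gripper":{"type":"array"},"force":{"type":"number"}},"required":["translation","rotation","gripper"]}

```bash
mkdir -p pics; ls
cat > h.py <<'E'
import numpy as np, cv2, json
from rig import ctrl, vision
from scipy.spatial.transform import Rotation as R
def cap(n):
    s=ctrl.sense(); c=vision.capture(n); im=np.array(c["pixels"])[:,:,::-1].copy()
    f=200/np.tan(np.radians(c["vfov"])/2); K=np.array([[f,0,c["cx"]],[0,f,c["cy"]],[0,0,1]])
    if n=="wrist":
        q=s["ee_rot"]; T=np.eye(4); T[:3,:3]=R.from_quat([q[1],q[2],q[3],q[0]]).as_matrix(); T[:3,3]=s["eef_pos"]
        M=np.linalg.inv(T@np.array(c["mount"]))
        Rm,t=M[:3,:3],M[:3,3]
    else: Rm=R.from_rotvec(c["rvec"]).as_matrix(); t=np.array(c["tvec"],float)
    return im,(K,Rm,t)
def ray(P,uv,z):
    K,Rm,t=P; uv=np.atleast_2d(np.asarray(uv,float)); d=(Rm.T@np.linalg.inv(K)@np.c_[uv,np.ones(len(uv))].T).T; o=-Rm.T@t
    return o+d*((z-o[2])/d[:,2])[:,None]
def proj(P,X):
    K,Rm,t=P; p=(K@(Rm@np.atleast_2d(X).T+t[:,None])).T; return p[:,:2]/p[:,2:]
E
python3 - <<'E'
from h import *
print(ctrl.sense())
for n in("top","side"):
    im,P=cap(n); cv2.imwrite(f"pics/{n}0.png",im); print(n,P, -P[1].T@P[2])
E
```

```text
pics
{'time_s': 0.0, 'joints': array([-1.55538783e+00,  3.13451105e-01,  1.49843192e+00, -1.56708584e-05,
        1.33098226e+00, -2.23390822e-01]), 'dq': array([ 0.00033452, -0.0014941 , -0.00118658, -0.00168985,  0.00014726,
       -0.00114704]), 'tau': array([-1.21969679e-03, -4.12270939e+01, -2.59748358e+01, -2.11021547e-04,
        4.10325069e-03, -5.09018278e-06]), 'eef_pos': array([ 124.16651649, -509.84677667,  230.73644909]), 'ee_rot': array([-6.33668556e-04,  9.92879902e-01,  1.19117992e-01,  5.84831528e-05]), 'force': array([0.69308827, 0.26548062, 0.62089206]), 'wrist_torque': array([-0.0417938 ,  0.00633413, -0.03764817]), 'grip_force': 0.0, 'grip_width': 0.9971430076196613}
top (array([[384.69111794,   0.        , 321.65508423],
       [  0.        , 384.69111794, 204.79430145],
       [  0.        ,   0.        ,   1.        ]]), array([[-0.00568179, -0.99998249,  0.00165637],
       [-0.99344835,  0.00545558, -0.11415171],
       [ 0.11414067, -0.0022941 , -0.99346195]]), array([ -13.21495793,  496.542833  , 1011.48746472])) [ 377.76271388  -13.6032045  1061.57740944]
side (array([[444.41517017,   0.        , 327.21704   ],
       [  0.        , 444.41517017, 194.56247586],
       [  0.        ,   0.        ,   1.        ]]), array([[-0.88081435, -0.47333645, -0.01089437],
       [-0.264992  ,  0.51192121, -0.81713886],
       [ 0.39235867, -0.71686071, -0.57633792]]), array([449.07394311, 181.75219429, 832.14527835])) [117.2142334  716.05252217 633.00603455]
```

View pics/top0.png

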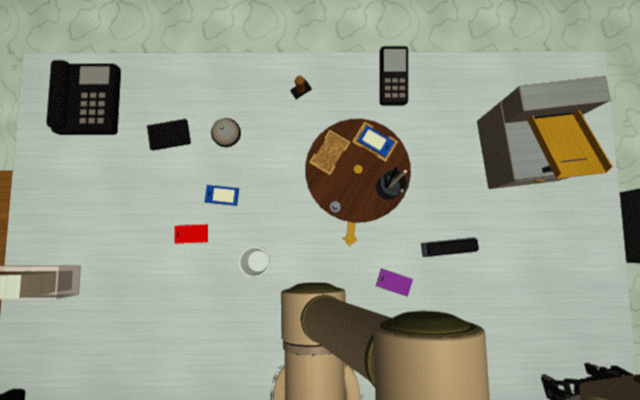

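View pics/side0.png

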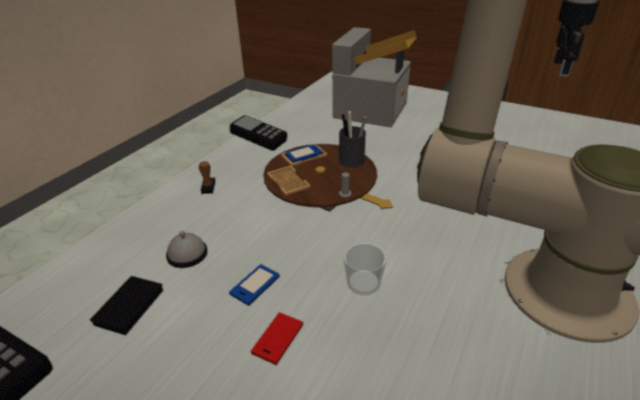

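The top view shows the card at about (222,195), the empty tray (330,152), cap (358,169), post (336,207), pointer tip (349,245), card2 (376,141) and pen cup (392,182). The side view agrees with this. Next I measure the positions.

Run:
```python
from h import *
im,P=cap("top"); hsv=cv2.cvtColor(im,cv2.COLOR_BGR2HSV)
def blobs(lo,hi,roi,name,z,close=9,n=1):
    m=cv2.inRange(hsv,np.array(lo),np.array(hi)); k=np.zeros_like(m); x0,y0,x1,y1=roi; k[y0:y1,x0:x1]=255; m&=k
    m=cv2.morphologyEx(m,cv2.MORPH_CLOSE,np.ones((close,close)))
    for c in sorted(cv2.findContours(m,0,2)[0],key=cv2.contourArea)[::-1][:n]:
        r=cv2.minAreaRect(c); b=ray(P,cv2.boxPoints(r),z)[:,:2]
        M=cv2.moments(c); cc=ray(P,[M['m10']/M['m00'],M['m01']/M['m00']],z)[0,:2]
        e=[b[1]-b[0],b[2]-b[1]]
        print(name,"cen",b.mean(0).round(1),"mom",cc.round(1),[(round(np.linalg.norm(v),1),round(float(np.degrees(np.arctan2(v[1],v[0]))),1)) for v in e])
    return m
blobs([100,120,60],[130,255,255],(190,170,260,220),"card",10)
blobs([100,120,60],[130,255,255],(340,110,410,170),"card2",42)
blobs([10,100,110],[30,255,255],(300,120,352,180),"tray",36,5,2)
blobs([10,100,110],[30,255,255],(350,160,367,178),"cap",38,3)
blobs([10,100,110],[30,255,255],(335,215,362,250),"pointer",8,3)
blobs([100,120,60],[130,255,255],(340,110,410,170),"card2",42)
m=blobs([0,80,20],[12,255,130],(300,110,415,225),"table",32,15)
c=max(cv2.findContours(m,0,2)[0],key=cv2.contourArea); c=cv2.convexHull(c)
w=ray(P,c[:,0,:],32)[:,:2].astype(np.float32); print("tt",cv2.minEnclosingCircle(w))
for uv,z,n in [((336,207),87,"post"),((349,245),8,"tip"),((358,169),38,"cap"),((254,262),35,"candle"),((226,131),30,"bell"),((450,247),50,"stapler"),((392,182),50,"cup")]: print(n,ray(P,uv,z)[0].round(1))
cv2.imwrite("pics/top1.png",cv2.resize(im[100:260,190:430],None,fx=3.3,fy=3.3,interpolation=cv2.INTER_CUBIC))
```

```text
card cen [527.9 260.7] mom [527.6 260.5] [(np.float64(47.9), -4.6), (np.float64(88.5), -96.7)]
card2 cen [ 669.9 -163.8] mom [ 669.5 -163.7] [(np.float64(50.8), -30.4), (np.float64(88.3), -121.5)]
tray cen [641.4 -37.9] mom [640.5 -38. ] [(np.float64(110.1), -31.4), (np.float64(70.1), -122.9)]
cap cen [ 592.4 -114.9] mom [ 592.8 -114.2] [(np.float64(21.7), -90.3), (np.float64(22.0), 179.0)]
pointer cen [419.5 -90.8] mom [418.4 -93.8] [(np.float64(35.4), -86.7), (np.float64(63.0), -177.3)]
card2 cen [ 669.9 -163.8] mom [ 669.5 -163.7] [(np.float64(50.8), -30.4), (np.float64(88.3), -121.5)]
table cen [ 593.  -114.2] mom [ 590.3 -114. ] [(np.float64(284.9), -90.3), (np.float64(282.7), 178.2)]
tt ((592.6992797851562, -113.99893188476562), 142.3306121826172)
post [483.9 -52.4  87. ]
tip [388.1 -89.9   8. ]
cap [ 592.4 -114.9   38. ]
candle [344.7 163.5  35. ]
bell [702.7 246.7  30. ]
stapler [ 381. -351.   50.]
cup [ 554.1 -203.8   50. ]
```

View pics/top1.png

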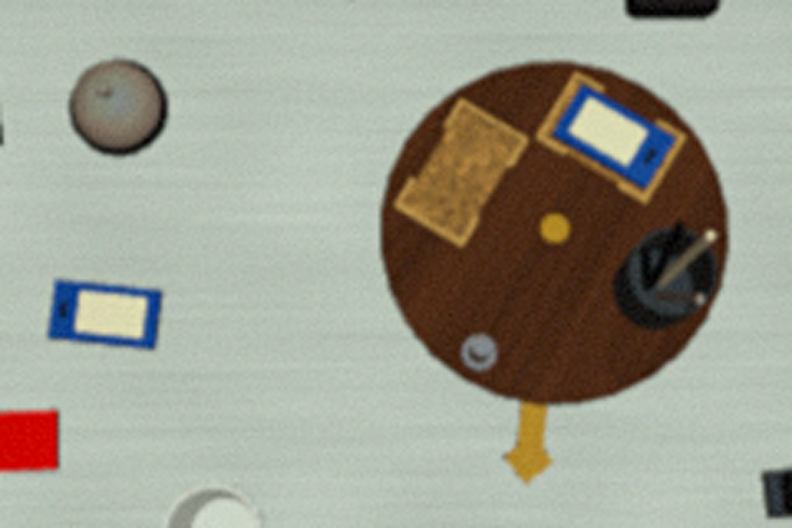

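The pointer tip is at crop (528,484), which is pixel (350,246.7), and the post top is at crop (479,352). I'll go above the card first.

```bash
cat >> h.py <<'E'
def go(x,y,z,yaw):  # yaw (deg) of tool y line, tool pointing down
    s=ctrl.sense(); q=s["ee_rot"]; A=R.from_quat([q[1],q[2],q[3],q[0]])
    a=np.radians(yaw); Y=np.array([np.cos(a),np.sin(a),0]); Z=np.array([0,0,-1.]); B=R.from_matrix(np.c_[np.cross(Y,Z),Y,Z])
    t=A.inv().apply(np.array([x,y,z])-s["eef_pos"])/1000; r=(A.inv()*B).as_rotvec()
    print("T",t.round(4).tolist(),"R",r.round(3).tolist(),"t",round(s["time_s"],2))
E
python3 -c "
from h import *
go(528,260.7,180,-5.7)"
```

```text
T [0.5746, -0.6532, 0.0516] R [-0.001, -0.001, -1.233] t 0.15
```

Emit:
play_rows(translation=[[0.5746,-0.6532,0.05],[0.5746,-0.6532,0.05],[0.5746,-0.6532,0.05],[0.5746,-0.6532,0.05],[0.5746,-0.6532,0.05],[0.5746,-0.6532,0.05],[0.5746,-0.6532,0.05],[0.5746,-0.6532,0.05],[0.5746,-0.6532,0.05],[0.5746,-0.6532,0.05]], rotation=[[0,0,-0.12],[0,0,-0.25],[0,0,-0.37],[0,0,-0.5],[0,0,-0.62],[0,0,-0.75],[0,0,-0.87],[0,0,-1.0],[0,0,-1.12],[0,0,-1.233]], gripper=[-1,-1,-1,-1,-1,-1,-1,-1,-1,-1])

```text
time_s: 1.4
eef_pos: [414.4, 44.7, 195.4]
ee_rot: [0.0, 0.74, 0.673, 0.0]
force: [2.0, -1.6, 0.1]
grip_width: 1.003
grip_force: 0.0
```

```bash
python3 -c "
from h import *
go(528,260.7,180,-5.7)"
```

```text
T [0.2258, 0.0926, 0.0154] R [0.001, 0.0, 0.005] t 1.4
```

Emit:
play_rows(translation=[[0.2258,0.0926,0.0154],[0.2258,0.0926,0.0154],[0.2258,0.0926,0.0154],[0.2258,0.0926,0.0154],[0.2258,0.0926,0.0154],[0.2258,0.0926,0.0154],[0.2258,0.0926,0.0154]], rotation=[[0,0,0],[0,0,0],[0,0,0],[0,0,0],[0,0,0],[0,0,0],[0,0,0]], gripper=[-1,-1,-1,-1,-1,-1,-1])

```text
time_s: 2.28
eef_pos: [528.1, 257.1, 180.5]
ee_rot: [0.0, 0.742, 0.671, 0.0]
force: [-0.9, 0.2, -0.5]
grip_width: 0.999
grip_force: 0.0
```

Run:
```python
from h import *
print(ctrl.sense()["eef_pos"])
im,P=cap("wrist"); cv2.imwrite("pics/w1.png",im)
hsv=cv2.cvtColor(im,cv2.COLOR_BGR2HSV); m=cv2.inRange(hsv,np.array([100,120,40]),np.array([130,255,255])); m=cv2.morphologyEx(m,cv2.MORPH_CLOSE,np.ones((9,9)))
c=max(cv2.findContours(m,0,2)[0],key=cv2.contourArea); r=cv2.minAreaRect(c); print(r)
b=ray(P,cv2.boxPoints(r),10)[:,:2]; print(b.round(1),b.mean(0).round(1)); 
for v in(b[1]-b[0],b[2]-b[1]): print(np.linalg.norm(v).round(1),np.degrees(np.arctan2(v[1],v[0])).round(1))
```

```text
[528.11092078 257.13047228 180.45911882]
((317.5, 176.0), (74.0, 43.0), 90.0)
[[509.5 306.4]
 [557.3 301.5]
 [550.5 214. ]
 [498.8 219.3]] [529.  260.3]
48.0 -5.8
87.8 -94.5
```

View pics/w1.png

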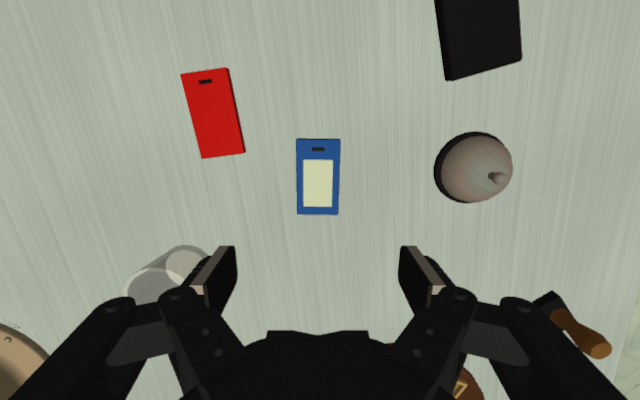

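The card is at (318,176), aligned with the gripper, centre (529,260.3), yaw −5.5°. I'll check where the open fingertips sit relative to the TCP.

Run:
```python
from h import *
c=vision.capture("wrist"); M=np.linalg.inv(np.array(c["mount"])); f=200/np.tan(np.radians(c["vfov"])/2); K=np.array([[f,0,c["cx"]],[0,f,c["cy"]],[0,0,1]])
P=(K,M[:3,:3],M[:3,3])
for z in(0,-6,-13,-19):
  print(z,proj(P,[[x,y,z] for y in(-42.5,42.5) for x in(-11,11)]).round().tolist())
go(528.8,260.4,60,-5.5)
```

```text
0 [[244.0, 265.0], [241.0, 230.0], [389.0, 265.0], [392.0, 230.0]]
-6 [[242.0, 270.0], [238.0, 234.0], [392.0, 270.0], [395.0, 234.0]]
-13 [[238.0, 277.0], [235.0, 240.0], [395.0, 277.0], [399.0, 240.0]]
-19 [[235.0, 284.0], [231.0, 245.0], [398.0, 284.0], [402.0, 245.0]]
T [0.0031, 0.0002, 0.1206] R [0.001, -0.0, -0.004] t 2.38
```

Emit:
play_rows(translation=[[0.003,0.0,0.06],[0.003,0.0,0.11],[0.003,0.0,0.15],[0.003,0.0,0.165],[0.003,0.0,0.175],[0.003,0.0,0.18],[0.003,0.0,0.18],[0.003,0.0,0.18],[0.003,0.0,0.18],[0.003,0.0,0.18]], rotation=[[0,0,-0.004],[0,0,-0.004],[0,0,-0.004],[0,0,-0.004],[0,0,-0.004],[0,0,-0.004],[0,0,-0.004],[0,0,-0.004],[0,0,-0.004],[0,0,-0.004]], gripper=[-1,-1,-1,-1,-1,-1,-1,0.2,0.6,0.6], force=30)

```text
time_s: 3.62
eef_pos: [528.9, 261.2, 0.7]
ee_rot: [0.0, 0.74, 0.673, 0.0]
force: [-1.0, 0.4, 5.4]
grip_width: 0.571
grip_force: 31.3
```

Emit:
play_rows(translation=[[0,0,0],[0,0,0],[0,0,0],[0,0,0]], rotation=[[0,0,0],[0,0,0],[0,0,0],[0,0,0]], gripper=[0.6,0.6,0.6,0.6])

```text
time_s: 4.12
eef_pos: [528.9, 261.2, 0.7]
ee_rot: [0.0, 0.74, 0.673, 0.0]
force: [-0.9, -0.2, 5.0]
grip_width: 0.572
grip_force: 31.4
```

Emit:
play_rows(translation=[[0,0,-0.02],[0,0,-0.05],[0,0,-0.08],[0,0,-0.1],[0,0,-0.12]], rotation=[[0,0,0],[0,0,0],[0,0,0],[0,0,0],[0,0,0]], gripper=[0.6,0.6,0.6,0.6,0.6], force=40)

```text
time_s: 4.75
eef_pos: [528.4, 261.1, 120.6]
ee_rot: [-0.0, 0.74, 0.673, -0.0]
force: [0.5, -0.5, -0.9]
grip_width: 0.569
grip_force: 42.4
```

```bash
python3 -c "
from h import *
print(ctrl.sense()['grip_width'])
go(641,-38,130,57.7)"
```

```text
0.5691409005787166
T [-0.287, 0.1405, -0.0094] R [-0.0, -0.0, -1.102] t 4.75
```

Emit:
play_rows(translation=[[-0.029,0.014,-0.009],[-0.068,0.033,-0.009],[-0.108,0.053,-0.009],[-0.148,0.073,-0.009],[-0.188,0.092,-0.009],[-0.228,0.112,-0.009],[-0.265,0.13,-0.009],[-0.287,0.1405,-0.009],[-0.287,0.1405,-0.009],[-0.287,0.1405,-0.009]], rotation=[[0,0,-0.13],[0,0,-0.27],[0,0,-0.41],[0,0,-0.55],[0,0,-0.69],[0,0,-0.83],[0,0,-0.97],[0,0,-1.102],[0,0,-1.102],[0,0,-1.102]], gripper=[0.6,0.6,0.6,0.6,0.6,0.6,0.6,0.6,0.6,0.6])

```text
time_s: 6.0
eef_pos: [640.9, -37.1, 128.8]
ee_rot: [-0.0, 0.279, 0.96, 0.0]
force: [-0.4, 0.4, -0.7]
grip_width: 0.572
grip_force: 42.4
```

Run:
```python
from h import *
print(ctrl.sense()["eef_pos"])
im,P=cap("wrist"); cv2.imwrite("pics/w2.png",im)
go(641,-38,130,57.7)
a=np.radians(57.7); X=np.array([np.cos(a),np.sin(a)]);Y=np.array([-X[1],X[0]]);C=np.array([592.5,-114.5])
pt=lambda x,y,z:list(C+x*X+y*Y)+[z]
print(proj(P,[pt(90+i*33,j*53,38) for i,j in((1,1),(1,-1),(-1,-1),(-1,1))]).round(1).tolist(),"cap",proj(P,[pt(0,0,38),pt(0,120,87)]).round(1).tolist())
```

```text
[640.87497459 -37.13880173 128.80245735]
T [-0.0007, -0.0009, -0.001] R [0.0, -0.001, -0.001] t 6.05
[[355.6, 140.4], [351.3, 254.6], [281.5, 254.7], [276.5, 140.6]] cap [[215.1, 201.3], [164.0, 33.5]]
```

View pics/w2.png

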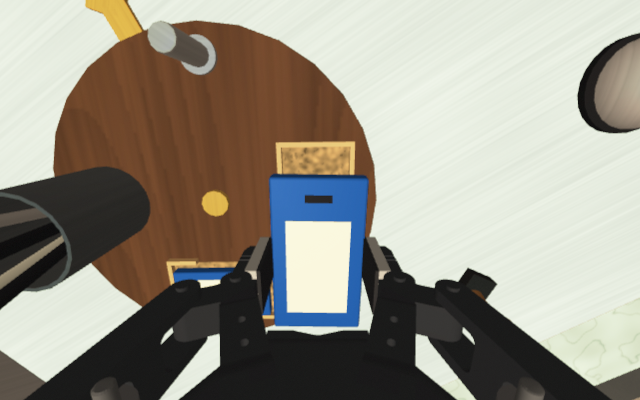

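The tray corners (276,142) and (355,142) and the cap (215,203.5) match the prediction with about 2 px of offset. I'll check how level the card is held.

Run:
```python
from h import *
im,P=cap("wrist")
c=vision.capture("wrist"); M=np.linalg.inv(np.array(c["mount"])); Q=(P[0],M[:3,:3],M[:3,3])
hsv=cv2.cvtColor(im,cv2.COLOR_BGR2HSV); m=cv2.inRange(hsv,np.array([100,120,40]),np.array([130,255,255])); m[:,:264]=0; m=cv2.morphologyEx(m,cv2.MORPH_CLOSE,np.ones((9,9)))
k=max(cv2.findContours(m,0,2)[0],key=cv2.contourArea); print(cv2.approxPolyDP(k,4,True)[:,0].tolist())
print(proj(Q,[[i*45,j*25,z] for z in(-10,0) for i,j in((1,1),(1,-1),(-1,-1),(-1,1))]).round().tolist())
go(642,-39.2,60,57.7)
```

```text
[[272, 175], [273, 291], [267, 295], [264, 314], [274, 314], [276, 325], [357, 325], [367, 179]]
[[369.0, 174.0], [267.0, 174.0], [275.0, 325.0], [360.0, 325.0], [365.0, 170.0], [270.0, 170.0], [278.0, 313.0], [358.0, 313.0]]
T [-0.0021, -0.0014, 0.0691] R [0.0, -0.0, 0.0] t 6.15
```

Emit:
play_rows(translation=[[-0.002,-0.001,0.03],[-0.002,-0.001,0.06],[-0.002,-0.001,0.075],[-0.002,-0.001,0.082],[-0.002,-0.001,0.087],[-0.002,-0.001,0.09],[-0.002,-0.001,0.093],[-0.002,-0.001,0.095],[-0.002,-0.001,0.095],[-0.002,-0.001,0.095]], rotation=[[0,0,0],[0,0,0],[0,0,0],[0,0,0],[0,0,0],[0,0,0],[0,0,0],[0,0,0],[0,0,0],[0,0,0]], gripper=[0.6,0.6,0.6,0.6,0.6,0.6,0.6,0.6,0.6,0.6])

```text
time_s: 7.4
eef_pos: [642.4, -39.9, 34.2]
ee_rot: [0.0, 0.278, 0.961, -0.0]
force: [0.4, 0.1, 0.2]
grip_width: 0.569
grip_force: 42.4
```

Run:
```python
from h import *
s=ctrl.sense();print(s["eef_pos"],s["force"],s["wrist_torque"])
im,P=cap("wrist"); cv2.imwrite("pics/w3.png",im)
```

```text
[642.41983865 -39.86607329  34.17961443] [0.37391971 0.13071251 0.19136545] [-0.01382725  0.03210626  0.0114354 ]
```

View pics/w3.png

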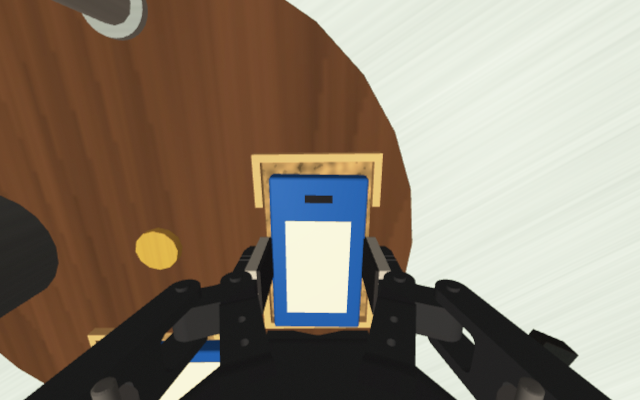

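The card is inside the tray walls with small gaps on all sides. I'll lower the last bit, release and lift.

Emit:
play_rows(translation=[[0,0,0.001],[0,0,0.0018],[0,0,0.0018],[0,0,0.0018],[0,0,0.0018],[0,0,0.0018],[0,0,-0.01],[0,0,-0.04],[0,0,-0.08],[0,0,-0.1]], rotation=[[0,0,0],[0,0,0],[0,0,0],[0,0,0],[0,0,0],[0,0,0],[0,0,0],[0,0,0],[0,0,0],[0,0,0]], gripper=[0.6,0.6,-0.3,-0.5,-0.7,-0.7,-0.7,-0.7,-0.8,-1])

```text
time_s: 8.7
eef_pos: [643.1, -40.0, 137.4]
ee_rot: [0.002, 0.278, 0.961, 0.0]
force: [0.2, 0.7, 0.1]
grip_width: 1.0
grip_force: 0.0
```

Run:
```python
from h import *
s=ctrl.sense();print(s["eef_pos"],s["force"])
im,P=cap("wrist"); cv2.imwrite("pics/w4.png",im)
# cap centre at 38, post collar at 36
hsv=cv2.cvtColor(im,cv2.COLOR_BGR2HSV); m=cv2.inRange(hsv,np.array([15,120,100]),np.array([30,255,255])); m[:,:190]=0;m[:,245:]=0;m[:180]=0;m[235:]=0
k=max(cv2.findContours(m,0,2)[0],key=cv2.contourArea); (c,r)=cv2.minEnclosingCircle(k); print(c,r,ray(P,c,38))
```

```text
[643.10117602 -40.0035236  137.42372104] [0.15882535 0.68820292 0.0682757 ]
(219.0, 195.5) 14.115694046020508 [[ 593.30685957 -115.27983553   38.        ]]
```

View pics/w4.png

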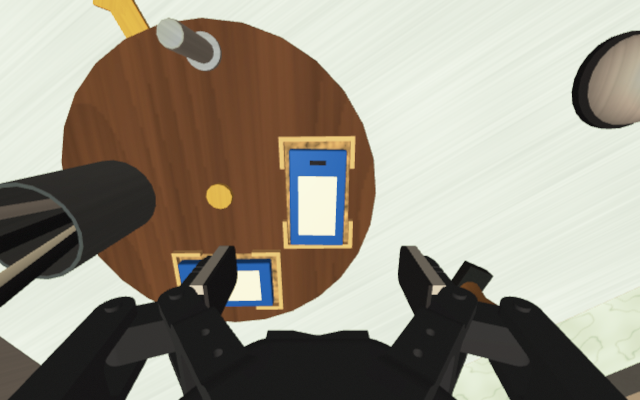

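The card lies flat in the tray. The post's collar is at (203,50) and its top at (170,33). I'll work out the approach to it.

Run:
```python
from h import *
im,P=cap("wrist")
print("collar",ray(P,[203,50.5],34),"top",ray(P,[170,33.5],87))
C=np.array([593.1,-115]); a=np.radians(57.7)
p=C+120*np.array([-np.sin(a),np.cos(a)]); print(p, np.degrees(np.arctan2(*( [384,-92.4]-C)[::-1])))
go(p[0],p[1],150,57.7)
```

```text
collar [[491.27126529 -52.9639285   34.        ]] top [[491.91223655 -53.24096894  87.        ]]
[491.66858001 -50.87771807] 173.8312889409352
T [0.1225, -0.0902, -0.0134] R [0.002, 0.005, 0.0] t 8.8
```

Emit:
play_rows(translation=[[0.03,-0.023,-0.013],[0.07,-0.053,-0.013],[0.1,-0.076,-0.013],[0.1216,-0.0916,-0.013],[0.1216,-0.0916,-0.013],[0.1216,-0.0916,0.03],[0.1216,-0.0916,0.06],[0.1216,-0.0916,0.085],[0.1216,-0.0916,0.0895],[0.1216,-0.0916,0.0895]], rotation=[[0.001,0.003,0],[0.002,0.005,0],[0.002,0.005,0],[0.002,0.005,0],[0.002,0.005,0],[0.002,0.005,0],[0.002,0.005,0],[0.002,0.005,0],[0.002,0.005,0],[0.002,0.005,0]], gripper=[-1,-1,-1,-1,-1,-1,-1,-1,-1,-1])

```text
time_s: 10.05
eef_pos: [491.2, -52.3, 44.8]
ee_rot: [-0.002, 0.278, 0.961, -0.0]
force: [0.4, -0.9, 0.7]
grip_width: 0.998
grip_force: 0.0
```

Run:
```python
from h import *
s=ctrl.sense();print(s["eef_pos"],s["force"])
go(491.5,-52.5,48,57.7)
```

```text
[491.17674283 -52.34585886  44.80299475] [ 0.35346031 -0.93033017  0.74618144]
T [-0.0003, 0.0, -0.0032] R [-0.002, -0.005, 0.0] t 10.05
```

Emit:
play_rows(translation=[[0,0,-0.003],[0,0,-0.003],[0,0,-0.003],[0,0,-0.003],[0,0,-0.003],[0,0,-0.003],[0,0,-0.003],[0,0,-0.003]], rotation=[[-0.002,-0.005,0],[-0.002,-0.005,0],[-0.002,-0.005,0],[-0.002,-0.005,0],[-0.002,-0.005,0],[-0.002,-0.005,0],[-0.002,-0.005,0],[-0.002,-0.005,0]], gripper=[0,0.5,1,1,1,1,1,1], force=40)

```text
time_s: 11.05
eef_pos: [490.8, -52.2, 47.8]
ee_rot: [0.0, 0.278, 0.961, 0.0]
force: [-0.7, 1.6, 5.4]
grip_width: 0.195
grip_force: 38.9
```

Run:
```python
from h import *
s=ctrl.sense();p=s["eef_pos"];print(p,s["force"],s["grip_width"])
C=np.array([593.1,-115]); v=p[:2]-C; th=np.arctan2(v[1],v[0]); print(np.linalg.norm(v),np.degrees(th))
q=s["ee_rot"]; A=R.from_quat([q[1],q[2],q[3],q[0]])
for i in range(1,31):
    d=np.radians(115.6*i/30); w=R.from_rotvec([0,0,d]).as_matrix()[:2,:2]@v-v
    t=A.inv().apply([w[0],w[1],0])/1000; print([round(t[0],4),round(t[1],4),0],end=", " if i%10 else "\n")
```

```text
[490.7754043  -52.22637336  47.84224766] [-0.73074119  1.57800803  5.35973093] 0.19493684057416424
120.04520434101705 148.4719065498779
[np.float64(-0.0004), np.float64(-0.0081), 0], [np.float64(-0.0013), np.float64(-0.0161), 0], [np.float64(-0.0028), np.float64(-0.024), 0], [np.float64(-0.0047), np.float64(-0.0318), 0], [np.float64(-0.0073), np.float64(-0.0395), 0], [np.float64(-0.0103), np.float64(-0.047), 0], [np.float64(-0.0138), np.float64(-0.0543), 0], [np.float64(-0.0178), np.float64(-0.0613), 0], [np.float64(-0.0222), np.float64(-0.068), 0], [np.float64(-0.0271), np.float64(-0.0744), 0]
[np.float64(-0.0325), np.float64(-0.0805), 0], [np.float64(-0.0382), np.float64(-0.0862), 0], [np.float64(-0.0443), np.float64(-0.0915), 0], [np.float64(-0.0507), np.float64(-0.0964), 0], [np.float64(-0.0574), np.float64(-0.1008), 0], [np.float64(-0.0645), np.float64(-0.1048), 0], [np.float64(-0.0717), np.float64(-0.1083), 0], [np.float64(-0.0792), np.float64(-0.1113), 0], [np.float64(-0.0869), np.float64(-0.1138), 0], [np.float64(-0.0947), np.float64(-0.1157), 0]
[np.float64(-0.1027), np.float64(-0.1172), 0], [np.float64(-0.1107), np.float64(-0.1181), 0], [np.float64(-0.1188), np.float64(-0.1184), 0], [np.float64(-0.1268), np.float64(-0.1182), 0], [np.float64(-0.1349), np.float64(-0.1175), 0], [np.float64(-0.1429), np.float64(-0.1162), 0], [np.float64(-0.1507), np.float64(-0.1144), 0], [np.float64(-0.1585), np.float64(-0.1121), 0], [np.float64(-0.166), np.float64(-0.1093), 0], [np.float64(-0.1734), np.float64(-0.1059), 0]
```

Emit:
play_rows(translation=[[-0.0004,-0.0081,0],[-0.0013,-0.0161,0],[-0.0028,-0.024,0],[-0.0047,-0.0318,0],[-0.0073,-0.0395,0],[-0.0103,-0.047,0],[-0.0138,-0.0543,0],[-0.0178,-0.0613,0],[-0.0222,-0.068,0],[-0.0271,-0.0744,0]], rotation=[[0,0,0],[0,0,0],[0,0,0],[0,0,0],[0,0,0],[0,0,0],[0,0,0],[0,0,0],[0,0,0],[0,0,0]], gripper=[1,1,1,1,1,1,1,1,1,1])

```text
time_s: 12.3
eef_pos: [474.0, -130.0, 47.9]
ee_rot: [0.0, 0.278, 0.961, 0.0]
force: [1.3, 1.7, 4.6]
grip_width: 0.2
grip_force: 39.1
```

Run:
```python
from h import *
s=ctrl.sense();p=s["eef_pos"];print(p,s["force"],s["grip_width"])
C=np.array([593.1,-115]); v=p[:2]-C; print(np.linalg.norm(v),np.degrees(np.arctan2(v[1],v[0])))
im,P=cap("top"); hsv=cv2.cvtColor(im,cv2.COLOR_BGR2HSV); m=cv2.inRange(hsv,np.array([100,120,60]),np.array([130,255,255]))
m=cv2.morphologyEx(m,cv2.MORPH_CLOSE,np.ones((9,9)))
for k in cv2.findContours(m,0,2)[0]:
    if cv2.contourArea(k)>100: c=ray(P,cv2.minAreaRect(k)[0],42)[0,:2]-C; print(cv2.contourArea(k),np.linalg.norm(c),np.degrees(np.arctan2(c[1],c[0])))
```

```text
[ 473.97711716 -129.97659383   47.8720506 ] [1.31588142 1.72714377 4.61929807] 0.19955871091502841
120.06064958200324 -172.8341487815112
523.5 90.50271807588689 96.02678821196704
523.0 91.45977880835899 6.8670911607801
```

Emit:
play_rows(translation=[[-0.0054,-0.0061,0],[-0.0111,-0.0118,0],[-0.0172,-0.0171,0],[-0.0236,-0.022,0],[-0.0303,-0.0264,0],[-0.0374,-0.0304,0],[-0.0446,-0.0339,0],[-0.0521,-0.0369,0],[-0.0598,-0.0394,0],[-0.0676,-0.0413,0]], rotation=[[0,0,0],[0,0,0],[0,0,0],[0,0,0],[0,0,0],[0,0,0],[0,0,0],[0,0,0],[0,0,0],[0,0,0]], gripper=[1,1,1,1,1,1,1,1,1,1])

```text
time_s: 13.6
eef_pos: [509.0, -200.7, 47.9]
ee_rot: [-0.0, 0.278, 0.961, 0.0]
force: [-0.6, 3.3, 6.7]
grip_width: 0.197
grip_force: 39.5
```

Emit:
play_rows(translation=[[-0.008,-0.0015,0],[-0.016,-0.0024,0],[-0.0241,-0.0027,0],[-0.0321,-0.0025,0],[-0.0402,-0.0018,0],[-0.0482,-0.0005,0],[-0.056,0.0013,0],[-0.0638,0.0036,0],[-0.0713,0.0064,0],[-0.0713,0.0064,0]], rotation=[[0,0,0],[0,0,0],[0,0,0],[0,0,0],[0,0,0],[0,0,0],[0,0,0],[0,0,0],[0,0,0],[0,0,0]], gripper=[1,1,1,1,1,1,1,1,1,1])

```text
time_s: 14.85
eef_pos: [572.8, -233.3, 47.9]
ee_rot: [0.0, 0.278, 0.961, -0.0]
force: [-1.6, 1.8, 7.4]
grip_width: 0.2
grip_force: 39.3
```

```bash
cat > chk.py <<'E'
from h import *
s=ctrl.sense();p=s["eef_pos"];print(p,s["force"],s["grip_width"])
C=np.array([593.1,-115]); v=p[:2]-C; print(np.linalg.norm(v),np.degrees(np.arctan2(v[1],v[0])))
im,P=cap("top"); hsv=cv2.cvtColor(im,cv2.COLOR_BGR2HSV); m=cv2.inRange(hsv,np.array([100,120,60]),np.array([130,255,255]))
m=cv2.morphologyEx(m,cv2.MORPH_CLOSE,np.ones((9,9)))
for k in cv2.findContours(m,0,2)[0]:
    if cv2.contourArea(k)>100: r=cv2.minAreaRect(k);c=ray(P,r[0],42)[0,:2]-C; print(cv2.contourArea(k),r,np.linalg.norm(c),np.degrees(np.arctan2(c[1],c[0])))
cv2.imwrite("pics/t2.png",cv2.resize(im[100:260,270:430],None,fx=3.7,fy=3.7,interpolation=cv2.INTER_CUBIC))
E
python3 chk.py
```

```text
[ 572.81573096 -233.30478435   47.87348151] [-1.59027187  1.77004618  7.39102605] 0.19999433322376622
120.03113583760994 -99.72920116798458
519.5 ((351.61541748046875, 200.923095703125), (32.55527877807617, 18.04268455505371), 11.309932708740234) 90.23950151095403 167.87616162941552
523.0 ((324.3879089355469, 162.63153076171875), (17.878936767578125, 32.20406723022461), 8.426968574523926) 92.47836325955936 79.76648818408964
```

View pics/t2.png

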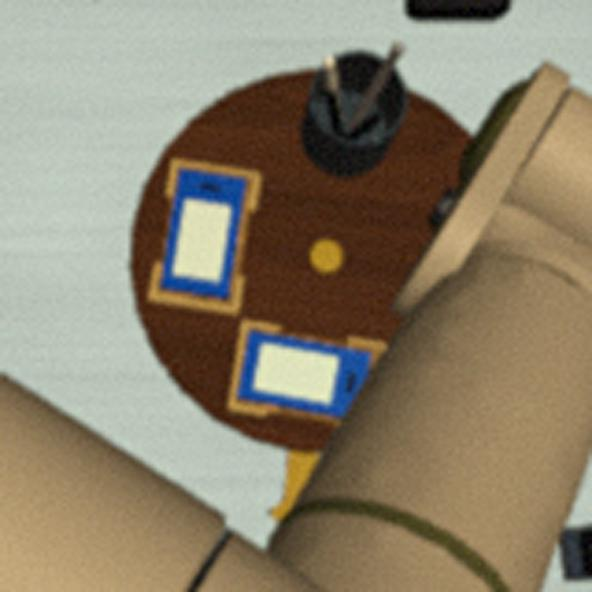

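Both cards are in their trays and the tray is almost at the pointer, which is now partly hidden by the arm. I'll refine the pointer and tray angles from the first picture.

Run:
```python
from h import *
_,P=cap("top"); C=np.array([593.1,-115])
im=cv2.imread("pics/top0.png"); hsv=cv2.cvtColor(im,cv2.COLOR_BGR2HSV); m=cv2.inRange(hsv,np.array([10,90,90]),np.array([35,255,255])); m[:222]=0;m[250:]=0;m[:,:335]=0;m[:,365:]=0
for r in range(222,250):
    x=np.nonzero(m[r])[0]
    if len(x): w=ray(P,[x.mean(),r],8)[0,:2]; d=w-C; print(r,x.min(),x.max(),w.round(1),round(np.linalg.norm(d),1),round(np.degrees(np.arctan2(d[1],d[0])),2))
# tray/table angle at present from both trays' wood walls + cards: now
im,P=cap("top")
for nm,I in(("start",cv2.imread("pics/top0.png")),("now",im)):
    h=cv2.cvtColor(I,cv2.COLOR_BGR2HSV)
    w=cv2.inRange(h,np.array([10,90,110]),np.array([35,255,255]))|cv2.inRange(h,np.array([100,120,60]),np.array([130,255,255]))
    w[222:]=0;w[:,:300]=0;w[:,420:]=0
    w=cv2.morphologyEx(w,cv2.MORPH_CLOSE,np.ones((9,9)))
    for k in cv2.findContours(w,0,2)[0]:
        if cv2.contourArea(k)>600:
            r=cv2.minAreaRect(k); b=ray(P,cv2.boxPoints(r),38)[:,:2]; d=b.mean(0)-C; e1=b[1]-b[0];e2=b[2]-b[1]
            print(nm,round(np.degrees(np.arctan2(d[1],d[0])),2),np.linalg.norm(d).round(1),[(np.linalg.norm(e).round(1),round(np.degrees(np.arctan2(e[1],e[0]))%90,1)) for e in(e1,e2)])
```

```text
222 348 355 [450.9 -97.6] 143.3 173.04
223 348 355 [448.1 -97.6] 146.0 173.15
224 348 355 [445.4 -97.6] 148.8 173.26
225 348 355 [442.6 -97.5] 151.5 173.37
226 347 354 [439.9 -94.7] 154.5 172.46
227 347 354 [437.2 -94.7] 157.3 172.58
228 347 354 [434.4 -94.7] 160.0 172.69
229 347 354 [431.7 -94.6] 162.7 172.8
230 347 354 [428.9 -94.6] 165.4 172.91
231 347 354 [426.2 -94.5] 168.1 173.01
232 347 354 [423.5 -94.5] 170.9 173.11
233 347 354 [420.8 -94.5] 173.6 173.2
234 347 354 [418.  -94.4] 176.3 173.3
235 346 354 [415.3 -93. ] 179.1 172.95
236 345 354 [412.6 -91.6] 182.0 172.62
237 344 355 [409.9 -91.6] 184.7 172.71
238 343 355 [407.2 -90.2] 187.6 172.39
239 344 356 [404.4 -92.9] 190.0 173.31
240 345 356 [401.7 -94.2] 192.5 173.79
241 345 355 [399.  -92.8] 195.4 173.47
242 346 354 [396.3 -92.7] 198.1 173.55
243 347 352 [393.6 -91.3] 200.9 173.24
244 348 351 [390.8 -91.3] 203.6 173.32
245 349 350 [388.1 -91.3] 206.3 173.4
start 13.78 63.5 [(np.float64(248.5), np.float64(13.4)), (np.float64(120.3), np.float64(11.4))]
now -89.96 17.6 [(np.float64(299.8), np.float64(89.7)), (np.float64(283.9), np.float64(88.0))]
```

Emit:
play_rows(translation=[[-0.0035,0.0015,0],[-0.0067,0.003,0],[-0.0067,0.003,0],[-0.0067,0.003,0],[-0.0067,0.003,0]], rotation=[[0,0,0],[0,0,0],[0,0,0],[0,0,0],[0,0,0]], gripper=[1,1,1,1,1])

```text
time_s: 15.62
eef_pos: [579.7, -234.3, 47.9]
ee_rot: [-0.0, 0.278, 0.961, 0.0]
force: [-2.2, 2.3, 5.4]
grip_width: 0.2
grip_force: 39.3
```

```bash
python3 chk.py
python3 - <<'E'
from h import *
im,P=cap("side"); a=np.radians(173.2); C=np.array([593.1,-115]); X=np.array([np.cos(a),np.sin(a)]);Y=np.array([-X[1],X[0]])
S=3; o=cv2.resize(im[130:230,250:420],None,fx=4,fy=4,interpolation=cv2.INTER_CUBIC)
f=lambda x,y,z:(proj(P,list(C+x*X+y*Y)+[z])[0]-[250,130])*4
def poly(cx,cy,w,h):
    for i,j,k,l in((1,1,1,-1),(1,-1,-1,-1),(-1,-1,-1,1),(-1,1,1,1)):
        p,q=f(cx+i*w,cy+j*h,38),f(cx+k*w,cy+l*h,38); cv2.line(o,tuple(map(int,p)),tuple(map(int,q)),(0,255,0),1)
poly(90,0,33,53); poly(0,-90,53,33)
cv2.line(o,tuple(map(int,f(0,0,38))),tuple(map(int,f(0,0,38))),(0,0,255),5); cv2.circle(o,tuple(map(int,f(210,0,8))),5,(0,0,255),1)
cv2.imwrite("pics/s2.png",o)
E
```

```text
[ 579.67962497 -234.26542855   47.87596049] [-2.21295978  2.2544838   5.38785204] 0.19974581932223176
120.01811910192457 -96.42021672090581
473.0 ((353.2692565917969, 201.3461456298828), (31.876924514770508, 17.985036849975586), 7.125016689300537) 90.56623181991239 170.7541582010754
523.5 ((324.07379150390625, 164.6885223388672), (17.835538864135742, 32.32126235961914), 5.194429397583008) 92.52138786761324 83.3139146746386
```

View pics/s2.png

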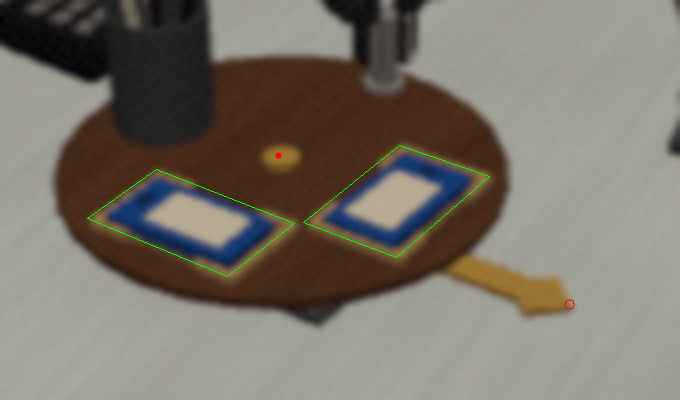

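The side view shows both trays on the overlay drawn for the pointer angle, and the pointer tip on its mark at (570,304). The tray is square to the pointer, so I'll settle and hand in.

Emit:
play_rows(translation=[[0,0,0],[0,0,0],[0,0,0],[0,0,0]], rotation=[[0,0,0],[0,0,0],[0,0,0],[0,0,0]], gripper=[1,1,1,1])

```text
time_s: 16.23
eef_pos: [579.7, -234.3, 47.9]
ee_rot: [-0.0, 0.278, 0.961, 0.0]
force: [-2.5, 2.1, 6.0]
grip_width: 0.2
grip_force: 39.3
```

```bash
python3 -c "
from h import *
s=ctrl.sense(); print(s['eef_pos'],s['dq'].round(4)); print(ctrl.finish_job())"
```

```text
[ 579.67560938 -234.25057169   47.86167597] [-0.0007 -0.0008 -0.0017 -0.0016 -0.0018 -0.0008]
the job is handed in; nothing more can be done
None
```

The keycard lies flat in the empty tray, the tray is turned to face the brass pointer to within about half a degree by camera, and I handed the job in at 16 s with the gripper still holding the post; no verdict came back.

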